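# Set the ball dispenser's cap and tip out the gauge balls

## Task

Two 14 mm steel balls are in the clear jar of the tipping dispenser. While the jar is upright, turn its cap so that the middle-sized of the three holes, the smallest one the balls can pass, is at the spout (over the steel tab). Then swing the handle all the way over to tip the jar, so that both balls run out through that hole and come to rest in the tray below; the cap stays at that hole.

Things in the scene. Friction and masses are not known exactly. Their poses are not given: they have to be found in the camera images.
- dial (a joint): angle of the light grey round cap (108 mm across, 5 mm thick) on the clear jar, rad, growing anticlockwise from above. Its three holes have centres 31.5 mm from its axis: at 0 the 35 mm hole is at the spout, at 1.19 the 28 mm hole, at 2.07 the 10 mm hole. Starts between -0.2 and 0.45, range -0.6 to 2.6, takes 0.05 N m, stays where left
- knob (a point): point on the cap's axis, 18 mm above the cap's face, 12 mm below the top of the knob: a black upright bar fixed on the cap, 12 mm thick (along this frame's x), 32 mm long (y), 30 mm high. 198 mm above the table with the jar upright; then z is up, and x points to the 35 mm hole (to the spout when joint dial is 0)
- tip (a joint): tip of the jar, rad: 0 upright (start), up to a stop at 2.27 (cap facing aside and down over the tray; the balls run out near the stop). It tips about a level axis along point handle's x, through the point y = +81.6, z = -38 mm in that frame with the jar upright (130 mm above the table). The handle moves it with about 6 N; it stays where left
- handle (a point): centre of the black round bar handle, 13 mm thick, 66 mm long (along this frame's x, free 28 mm to either side), beside the jar on the robot's side. The frame turns with the jar; upright, z is up and y points level to the spout, the way it tips. It swings on a 90 mm radius, from 65 degrees before the top, over the top, to 65 degrees beyond it
- tray (a point): centre of the inner floor of the grey catch tray, fixed on the dispenser's base under the spout side, 12 mm above the table. Inside 96 mm (x) by 142 mm (y), walls 28 mm high; y points the way the jar tips
- ball1_center (a point): centre of a 14 mm steel ball, at the start lying on the floor of the jar
- ball2_center (a point): centre of the other 14 mm steel ball, at the start lying on the floor of the jar

How it is judged (in metres and radians):
On the way:
1. the cap stands with the 28 mm hole at the spout, the jar still upright (value of joint dial between 1.015 and 1.365 rad and value of joint tip below 0.25 rad), for 0.2 s.
At the end, for the whole second after the job is handed in: both balls lie at rest in the tray, and the cap is still within 10 degrees (0.175 rad) of the 28 mm hole at the spout (joint dial 1.19) (value of joint dial between 1.015 and 1.365 rad and x of ball1_center in the frame of tray between -0.05 and 0.05 m and y of ball1_center in the frame of tray between -0.073 and 0.073 m and z of ball1_center in the frame of tray between -0.004 and 0.025 m and x of ball2_center in the frame of tray between -0.05 and 0.05 m and y of ball2_center in the frame of tray between -0.073 and 0.073 m and z of ball2_center in the frame of tray between -0.004 and 0.025 m and linear speed of each of ball1, ball2 below 0.03 m/s); the robot touches nothing.
It fails at once if the jar is tipped beyond 0.9 rad while the cap is more than 10 degrees from the 28 mm hole (value of joint tip above 0.9 rad and not (value of joint dial between 1.015 and 1.365 rad)).
It also fails if it takes over 51 s, if anything falls off the work surface, if the arm or the gripper's body presses on something with over 40 N, if the wrist force passes 120 N, or if a joint passes its speed limit or range.

## Robot

A 6-joint arm with a two-finger parallel gripper is mounted at the origin on the work surface. World frame = base frame: x ahead of the robot, y to its left, z up, the work surface at z = 0. Lengths are in mm, angles in rad, forces in N, time in s.
With the tool pointing down it reaches from about 375 to 925 mm from the base axis. Payload 5.7 kg.
Tool frame: the origin (TCP) lies on the mounting face of the last link; the fingertips stand 182 mm ahead of it and the grasp point (between the pads) lies 163 mm ahead of it; y points along the fingers, x is the direction in which the jaws open and shut, and the axes are right-handed (so a half turn about y gives the same grasp; the last joint's range is limited). The gripper opens to 88 mm and grips with 3 to 60 N. Pads are 20 mm wide; open, the fingers measure 115 mm over their backs; the gripper's body (75 mm by 178 mm) begins 61 mm behind the grasp point.
Start: joints at [-1.313, 0.359, 1.51, -0, 1.272, -0.115], TCP at [218.522, -558.778, 404.623] pointing down, gripper open.
Joint ranges: [-2.97, 2.97], [-1.01, 2.36], [0.21, 2.38], [-0.96, 4.11], [0.2, 2.71], [-2.98, 2.98]. Speed limits (rad/s): [2.39, 2.39, 3.14, 3.14, 3.14, 3.14].

## Interface

Orientations are given as a unit quaternion [x, y, z, w].
In Python, from cell import r, grab_frame, workorder gives the robot as it stands. The module is installed in compiled form; this text tells all that it offers.
- The arm moves only by the shell command python3 -m handwheel 'ROWS' [OPENING]. ROWS is JSON, a list of rows, each an object with "xyz": the shift along the world's x, y, z in mm, a list of three; "spin": the turn about the world's z in rad. A call has exactly 8 rows; each row is the pose to reach, as a shift and turn from the pose commanded when the call began; what a row does not reach only later rows make up. A row lasts 1/8 s, in which the tool goes at most 62.5 mm and 10.7 degrees, less where a joint would pass 70% of its speed; a pose out of reach is approached as far as the arm can. A call with a gripper value outside its range is refused whole. OPENING is the closure in counts, from 0 (fully open) to 255 (shut), set as the call begins (- or left out, the last holds). The fingers move at their own pace and stop on an object; the grip force is fixed at half the most. Time passes only in rows, so rows that repeat a pose let the fingers close, or fill a call up. It gives the time, the measured TCP pose, the force and the opening at its end, in the units of the state.
- r.observe(): the state, without advancing time (a new reading comes with each control period).
- grab_frame(name): name is "side" or "top"; returns a dict with "pixels" (384x512x3 uint8, red, green, blue), "range_z" (384x512 float32, mm along the optical axis (not along the pixel's ray), 0 where there is no reading), "fx", "fy", "cx", "cy" (pixels), "rvec" (rotation vector, rad) and "tvec" (3), from world to camera coordinates, as OpenCV has them. Camera axes: x right, y down, z forward; pixel columns grow to the right and rows downward; lengths in mm; the calibration is good to about 2 mm. A picture is of the moment at which its call begins.
- workorder.finish_job(): hands the job in, once; it reports no verdict.
The state is a dict: "clock": time; "q": joint angles; "qd": joint speeds; "joint_torque": joint torques, N m; "ee_pos": TCP position; "orientation": TCP orientation; "contact_force": force on the tool from outside, world axes, zero at the start; "moment": the same for the moment, N m; "opening": finger opening in mm.
Only numpy, scipy, OpenCV 4.12 (cv2) and the standard library are available. Lean on these libraries where they do the work, as an engineer would, in place of code of your own. Each camera call takes 0.05 s, during which the arm holds its last target. There are 200 camera calls.

## Working session

There is one attempt and no reset: what is moved stays moved. The work goes in short steps, Python scripts to look and compute and a shell command to move; the robot and the scene stay as the last step left them, time stands still between calls to the robot, and variables do not carry over. Pictures are saved under pics/ and viewed, about 8 in all and at most 12, crops included, and the job is handed in when it is done.

```bash
mkdir -p pics
cat > h.py <<'E'
import numpy as np, cv2
from cell import r, grab_frame, workorder
def grab(n,f,save=None):
    g=grab_frame(n); np.savez(f'pics/{f}.npz',**g)
    cv2.imwrite(f'pics/{f}.png',g['pixels'][:,:,::-1]); return g
def cloud(g):
    R=cv2.Rodrigues(np.array(g['rvec'],float))[0]; t=np.array(g['tvec'],float).ravel()
    z=g['range_z'].astype(float); v,u=np.mgrid[:z.shape[0],:z.shape[1]]
    P=np.stack([(u-g['cx'])/g['fx']*z,(v-g['cy'])/g['fy']*z,z],-1)
    W=(P-t)@R; W[z==0]=np.nan; return W
E
python3 - <<'E'
from h import *
for n in('top','side'):
    g=grab(n,n+'0'); print(n,-cv2.Rodrigues(np.array(g['rvec'],float))[0].T@np.ravel(g['tvec']),g['fx'])
W=cloud(np.load('pics/top0.npz'))
a=cv2.imread('pics/top0.png');b=cv2.imread('pics/side0.png')
cv2.imwrite('pics/c0.png',cv2.resize(np.vstack([a,b]),(800,1200))[:600]);cv2.imwrite('pics/c1.png',cv2.resize(b,(800,600)))
s=r.observe();print(s['clock'],s['orientation'],s['contact_force'],s['opening'])
E
```

```text
top [5.02137994e+02 9.55765119e-01 1.00860653e+03] 498.1018006626456
side [ 389.61673722 -449.13774226  558.09709118] 349.7993147352225
0.1 [-0.58360152  0.39912999 -0.39824262  0.58438628] [0.15868534 0.04488492 0.37300551] 87.66281117609975
```

View pics/c0.png

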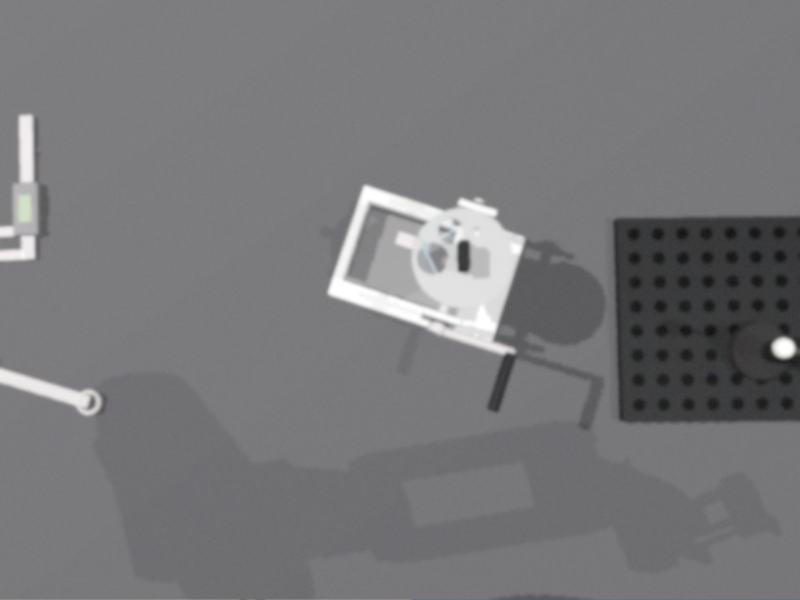

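View pics/c1.png

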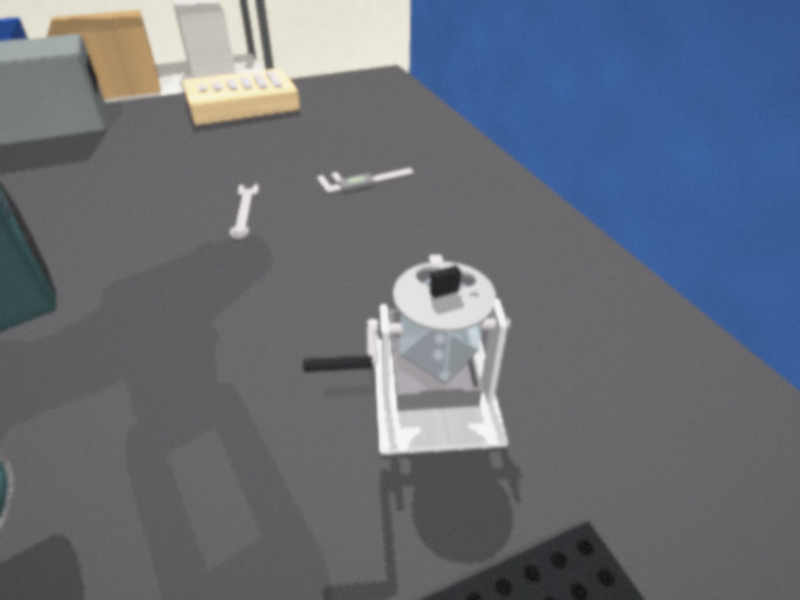

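Top view: cap centred at about (464,258), knob (463,255), handle (502,382), tray to the left, so the jar tips towards image left. Side view: knob (445,282), handle (337,364).

Run:
```python
from h import *
g=np.load('pics/top0.npz');W=cloud(g)
f=lambda u,v:W[int(v/1.5625),int(u/1.5625)].round(1)
for p in[(464,245),(464,265),(490,225),(494,408),(512,356),(370,190),(335,292),(520,240),(490,338),(480,208),(402,240)]:print(p,f(*p))
a=g['pixels']
ext=np.isfinite(W[...,2])
cap=ext&(abs(W[...,2]-180)<4)
hsv=a.astype(int).max(-1)
cap&=(hsv>120)
v,u=np.nonzero(cap);n,l,st,c=cv2.connectedComponentsWithStats(cap.astype(np.uint8));k=1+st[1:,4].argmax()
pts=np.argwhere(l==k)[:,::-1].astype(np.int32);hull=cv2.convexHull(pts)
hw=np.array([W[y,x,:2] for x,y in hull[:,0]],np.float32);print('cap',cv2.minEnclosingCircle(hw),np.median(W[l==k][:,2]))
kn=ext&(W[...,2]>192)&(W[...,2]<230)&(hsv<90)&(np.hypot(W[...,0]-W[l==k][:,0].mean(),W[...,1]-W[l==k][:,1].mean())<60)
kp=W[kn];print('knob',kn.sum(),kp.mean(0),cv2.minAreaRect(kp[:,:2].astype(np.float32)))
c=a[80:280,190:370,::-1];cv2.imwrite('pics/c2.png',cv2.resize(c,None,fx=3,fy=3,interpolation=2))
hd=ext&(hsv<60)&(W[...,2]>60)&(W[...,2]<130);hd[:, :300]=0;hd[:,345:]=0
hp=W[hd];print('handle',hd.sum(),hp.mean(0),np.median(hp,0),cv2.minAreaRect(hp[:,:2].astype(np.float32)),hp.max(0),hp.min(0))
```

```text
(464, 245) [613.6 -59.8 212.2]
(464, 265) [592.9 -60.  209.2]
(490, 225) [638.4 -90.9 180.3]
(494, 408) [443.4 -95.  176. ]
(512, 356) [ 499.6 -114.   174.1]
(370, 190) [713.8  46.3   8.3]
(335, 292) [581.1  90.    8.6]
(520, 240) [ 647.8 -147.6   12.5]
(490, 338) [ 521.  -109.     8.1]
(480, 208) [663.2 -84.2 147.3]
(402, 240) [623.7   3.1 175.9]
cap ((604.5140380859375, -60.08154296875), 55.74586486816406) 180.23049083847167
knob 104 [601.5108181  -60.68663328 210.02910906] ((601.887939453125, -60.74936294555664), (27.91893768310547, 8.40821647644043), 0.0012398639228194952)<stdin>:17: RuntimeWarning: Mean of empty slice.
  ret = um.true_divide(
  return _methods._mean(a, axis=axis, dtype=dtype,
Traceback (most recent call last):
ValueError: zero-size array to reduction operation maximum which has no identity
```

View pics/c2.png

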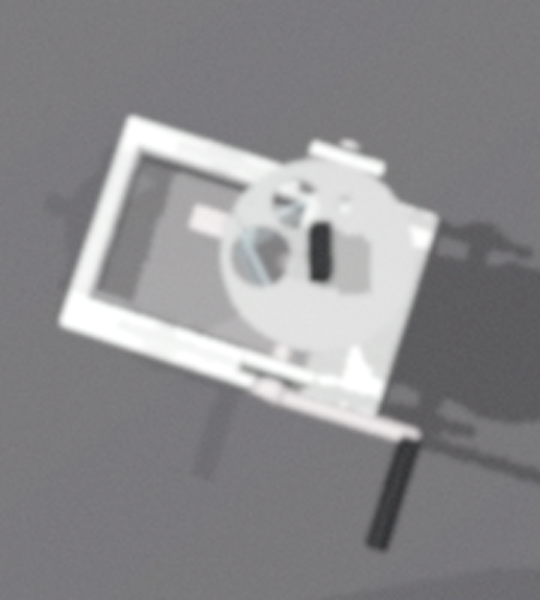

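Crop: the 35 mm hole (263,255) lies due left (+y) of the knob (319,252), with the 28 mm hole at (290,207), the tab at (208,218), and the bar handle from (408,440) to (377,548). That puts dial at about 0.32.

Run:
```python
from h import *
from scipy.spatial.transform import Rotation as R
s=r.observe();M=R.from_quat(s['orientation']).as_matrix();print(M.round(3));print('toolx yaw',np.degrees(np.arctan2(M[1,0],M[0,0])),s['ee_pos'])
g=np.load('pics/top0.npz');W=cloud(g);hs=g['pixels'].max(-1)
# handle
m=(hs<70);m[:220]=0;m[265:]=0;m[:,:308]=0;m[:,:]=m&(W[...,2]>120)
p=W[m];print(m.sum(),np.nanmean(p,0),cv2.minAreaRect(p[:,:2].astype(np.float32)),np.nanpercentile(p[:,2],[5,50,95]))
# base orientation
b=np.isfinite(W[...,2])&(W[...,2]>4)&(W[...,2]<40)&(abs(W[...,0]-610)<140)&(abs(W[...,1])<170)&(hs>120)
n,l,st,c=cv2.connectedComponentsWithStats(b.astype(np.uint8));k=1+st[1:,4].argmax()
print(cv2.minAreaRect(W[l==k][:,:2].astype(np.float32)))
```

```text
[[ 0.364 -0.     0.931]
 [-0.931  0.002  0.364]
 [-0.002 -1.     0.   ]]
toolx yaw -68.64184982283047 [ 218.44568212 -558.47897338  403.89784471]
216 [ 471.55015677 -112.64716425  172.31746146] ((495.3515625, -265.67742919921875), (54.022151947021484, 361.96563720703125), 8.90779972076416) [169.83045103 173.79645822 176.27584052]
((627.3593139648438, 9.639610290527344), (143.07705688476562, 152.51953125), 72.17167663574219)
```

```bash
python3 -m handwheel '[{"xyz":[20,25,40],"spin":-0.05},{"xyz":[50,65,60],"spin":-0.1},{"xyz":[85,110,60],"spin":-0.15},{"xyz":[120,155,60],"spin":-0.2},{"xyz":[155,200,60],"spin":-0.25},{"xyz":[190,245,60],"spin":-0.3},{"xyz":[225,290,60],"spin":-0.37},{"xyz":[250,325,60],"spin":-0.37}]' 100
python3 -m handwheel '[{"xyz":[25,30,0],"spin":0},{"xyz":[55,70,0],"spin":0},{"xyz":[85,110,0],"spin":0},{"xyz":[110,145,0],"spin":0},{"xyz":[130,170,0],"spin":0},{"xyz":[134,173,0],"spin":0},{"xyz":[134,173,-20],"spin":0},{"xyz":[134,173,-40],"spin":0}]'
python3 - <<'E'
from h import *
g=grab('top','t1');h=grab('side','s1');s=r.observe();print(s['ee_pos'],s['q'],s['opening'],s['clock'])
cv2.imwrite('pics/v1.png',np.hstack([cv2.resize(g['pixels'][100:260,200:340,::-1],(400,457)),cv2.resize(h['pixels'][100:260,200:340,::-1],(400,457))]))
E
```

```text
clock: 1.1
ee_pos: [469.5, -231.7, 464.4]
orientation: [-0.501, 0.499, -0.499, 0.501]
contact_force: [0.3, -1.1, 0.4]
opening: 53.5
clock: 2.1
ee_pos: [602.0, -61.6, 424.1]
orientation: [0.501, -0.499, 0.499, -0.5]
contact_force: [0.1, 0.0, 0.2]
opening: 53.2
[601.08440634 -61.47397811 422.18603228] [-2.16059910e-01  3.51623220e-01  1.47605796e+00 -4.27430996e-04
  1.31919775e+00  1.35280069e+00] 53.47900607711425 2.2
```

View pics/v1.png

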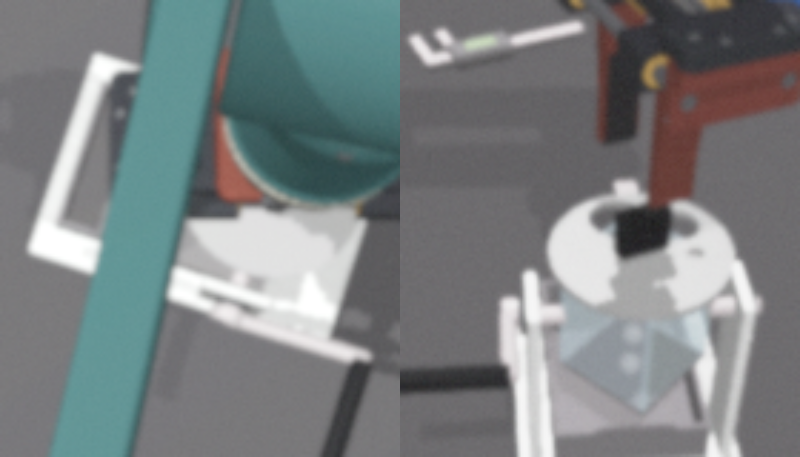

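The right half (side view) shows the fingers above the knob at (643,232) and straddling it. The top view is blocked by the arm. I'll go down and close.

```bash
python3 -m handwheel '[{"xyz":[0,0,-15],"spin":0},{"xyz":[0,0,-35],"spin":0},{"xyz":[0,0,-50],"spin":0},{"xyz":[0,0,-57],"spin":0},{"xyz":[0,0,-57],"spin":0},{"xyz":[0,0,-57],"spin":0},{"xyz":[0,0,-57],"spin":0},{"xyz":[0,0,-57],"spin":0}]'
python3 -m handwheel '[{"xyz":[0,0,0],"spin":0},{"xyz":[0,0,0],"spin":0},{"xyz":[0,0,0],"spin":0},{"xyz":[0,0,0],"spin":0},{"xyz":[0,0,0],"spin":0},{"xyz":[0,0,0],"spin":0},{"xyz":[0,0,0],"spin":0},{"xyz":[0,0,0],"spin":0}]' 255
```

```text
clock: 3.2
ee_pos: [602.6, -60.8, 368.1]
orientation: [-0.501, 0.499, -0.499, 0.501]
contact_force: [-0.5, 0.0, 0.4]
opening: 53.5
clock: 4.2
ee_pos: [602.5, -61.3, 367.6]
orientation: [0.501, -0.499, 0.5, -0.5]
contact_force: [-0.1, -5.2, -1.8]
opening: 11.5
```

```bash
python3 -m handwheel '[{"xyz":[0,0,0],"spin":0.12},{"xyz":[0,0,0],"spin":0.26},{"xyz":[0,0,0],"spin":0.4},{"xyz":[0,0,0],"spin":0.54},{"xyz":[0,0,0],"spin":0.68},{"xyz":[0,0,0],"spin":0.8},{"xyz":[0,0,0],"spin":0.87},{"xyz":[0,0,0],"spin":0.87}]'
python3 -m handwheel '[{"xyz":[0,0,0],"spin":0},{"xyz":[0,0,0],"spin":0},{"xyz":[0,0,0],"spin":0},{"xyz":[0,0,0],"spin":0},{"xyz":[0,0,10],"spin":0},{"xyz":[0,0,30],"spin":0},{"xyz":[0,0,55],"spin":0},{"xyz":[0,0,80],"spin":0}]' 100
```

```text
clock: 5.2
ee_pos: [602.7, -61.6, 367.6]
orientation: [0.665, -0.241, 0.242, -0.664]
contact_force: [0.6, -6.1, -1.8]
opening: 12.0
clock: 6.2
ee_pos: [602.5, -60.7, 449.1]
orientation: [-0.664, 0.242, -0.242, 0.665]
contact_force: [-0.1, -0.4, -0.2]
opening: 53.1
```

```bash
python3 -m handwheel '[{"xyz":[-15,-5,20],"spin":-0.15},{"xyz":[-35,-12,40],"spin":-0.3},{"xyz":[-55,-20,40],"spin":-0.45},{"xyz":[-75,-27,40],"spin":-0.6},{"xyz":[-95,-34,40],"spin":-0.75},{"xyz":[-115,-40,40],"spin":-0.9},{"xyz":[-131,-44,40],"spin":-1.05},{"xyz":[-131,-44,40],"spin":-1.18}]'
python3 - <<'E'
from h import *
g=np.load('pics/top0.npz');W=cloud(g);hs=g['pixels'].max(-1)
m=(hs<70)&(W[...,2]>120);n,l,st,c=cv2.connectedComponentsWithStats(m.astype(np.uint8));k=l[int(382/1.5625),int(502/1.5625)];p=W[l==k]
print(k,len(p),p.mean(0),cv2.minAreaRect(p[:,:2].astype(np.float32)),cv2.fitLine(p[:,:2].astype(np.float32),2,0,.01,.01).ravel())
g=grab('top','t2');h=grab('side','s2');s=r.observe();print(s['ee_pos'],s['q'],s['clock'])
cv2.imwrite('pics/v2.png',np.hstack([cv2.resize(g['pixels'][100:260,200:340,::-1],(400,457)),cv2.resize(h['pixels'][80:260,160:340,::-1],(400,457))]))
E
```

```text
clock: 7.2
ee_pos: [470.4, -104.9, 488.5]
orientation: [0.416, -0.572, 0.572, -0.416]
contact_force: [0.7, 0.1, 0.2]
opening: 53.4
4 210 [ 470.67787846 -103.10814598  173.7789711 ] ((470.9994201660156, -103.57699584960938), (10.296407699584961, 60.06081771850586), 71.8193588256836) [ 9.5041758e-01 -3.1097665e-01  4.7067789e+02 -1.0310815e+02]
[ 471.24055396 -104.8202443   488.49357597] [-3.62176812e-01  1.14814267e-01  1.63039198e+00  2.30462190e-04
  1.39514260e+00  1.51702913e+00] 7.3
```

View pics/v2.png

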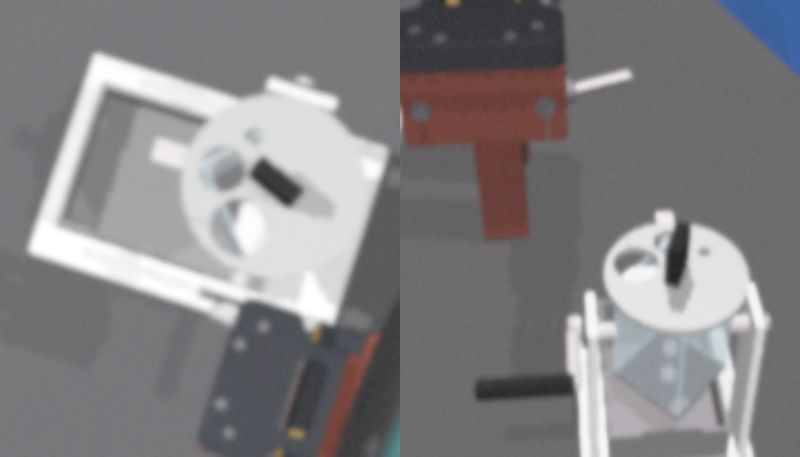

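The cap's 28 mm hole (222,168) is now in line with the tab (170,152), in a direction of about 72°, and the gripper is over the bar. I'll lower onto it, grip, and print the arc.

```bash
python3 -m handwheel '[{"xyz":[-3,1,-30],"spin":0},{"xyz":[-3,1,-65],"spin":0},{"xyz":[-3,1,-100],"spin":0},{"xyz":[-3,1,-130],"spin":0},{"xyz":[-3,1,-148],"spin":0},{"xyz":[-3,1,-155],"spin":0},{"xyz":[-3,1,-155],"spin":0},{"xyz":[-3,1,-155],"spin":0}]'
python3 -m handwheel '[{"xyz":[0,0,0],"spin":0},{"xyz":[0,0,0],"spin":0},{"xyz":[0,0,0],"spin":0},{"xyz":[0,0,0],"spin":0},{"xyz":[0,0,0],"spin":0},{"xyz":[0,0,0],"spin":0},{"xyz":[0,0,0],"spin":0},{"xyz":[0,0,0],"spin":0}]' 255
python3 - <<'E'
from h import *
a0=np.arctan2(38,81.6)
P=lambda t:np.array([.311*-90*np.cos(a0+t),.95*-90*np.cos(a0+t),90*np.sin(a0+t)])
T=np.linspace(0,2.27,33)
for c in range(4):print([(P(T[8*c+i])-P(T[8*c])).round().astype(int).tolist() for i in range(1,9)])
h=grab('side','s3');h2=grab('top','t3')
cv2.imwrite('pics/v3.png',np.hstack([cv2.resize(h2['pixels'][100:280,200:380,::-1],(400,457)),cv2.resize(h['pixels'][80:260,160:340,::-1],(400,457))]))
E
```

```text
clock: 8.3
ee_pos: [469.0, -103.9, 333.5]
orientation: [0.417, -0.57, 0.571, -0.418]
contact_force: [0.4, -0.5, -0.1]
opening: 53.4
clock: 9.3
ee_pos: [468.6, -103.5, 332.6]
orientation: [-0.417, 0.571, -0.57, 0.418]
contact_force: [1.7, 4.6, 0.3]
opening: 12.5
[[1, 3, 6], [2, 6, 11], [3, 9, 16], [4, 13, 21], [6, 17, 26], [7, 22, 30], [9, 27, 34], [10, 32, 38]]
[[2, 5, 3], [3, 11, 6], [5, 16, 9], [7, 22, 11], [9, 28, 12], [11, 34, 13], [13, 40, 14], [15, 46, 14]]
[[2, 6, 0], [4, 12, -1], [6, 18, -2], [8, 24, -4], [10, 30, -6], [12, 35, -8], [13, 41, -11], [15, 46, -14]]
[[2, 5, -4], [3, 10, -8], [5, 14, -12], [6, 18, -17], [7, 22, -22], [8, 26, -27], [9, 29, -32], [10, 32, -38]]
```

View pics/v3.png

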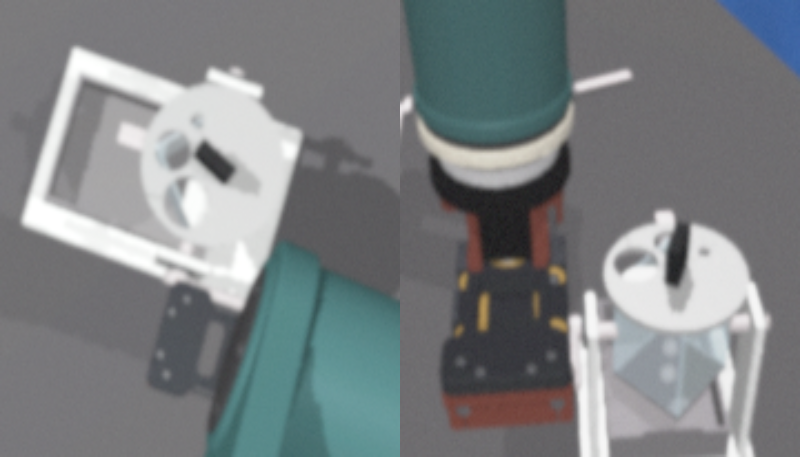

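The bar is gripped (opening 12.5 mm, low force), and the gripper body is clear of the frame. I'll start the swing.

```bash
python3 -m handwheel '[{"xyz":[1,3,6],"spin":0},{"xyz":[2,6,11],"spin":0},{"xyz":[3,9,16],"spin":0},{"xyz":[4,13,21],"spin":0},{"xyz":[6,17,26],"spin":0},{"xyz":[7,22,30],"spin":0},{"xyz":[9,27,34],"spin":0},{"xyz":[10,32,38],"spin":0}]'
python3 - <<'E'
from h import *
h2=grab('top','t4');h=grab('side','s4');s=r.observe();print(s['ee_pos'],s['contact_force'],s['opening'])
cv2.imwrite('pics/v4.png',np.hstack([cv2.resize(h2['pixels'][100:280,200:380,::-1],(400,457)),cv2.resize(h['pixels'][80:260,160:340,::-1],(400,457))]))
E
```

```text
clock: 10.4
ee_pos: [478.4, -73.0, 371.9]
orientation: [0.419, -0.569, 0.572, -0.417]
contact_force: [-1.1, -9.3, -1.2]
opening: 12.2
[478.4779745  -72.57361119 372.39259524] [-3.48404638 -8.27643223  3.48501656] 12.280181562195763
```

View pics/v4.png

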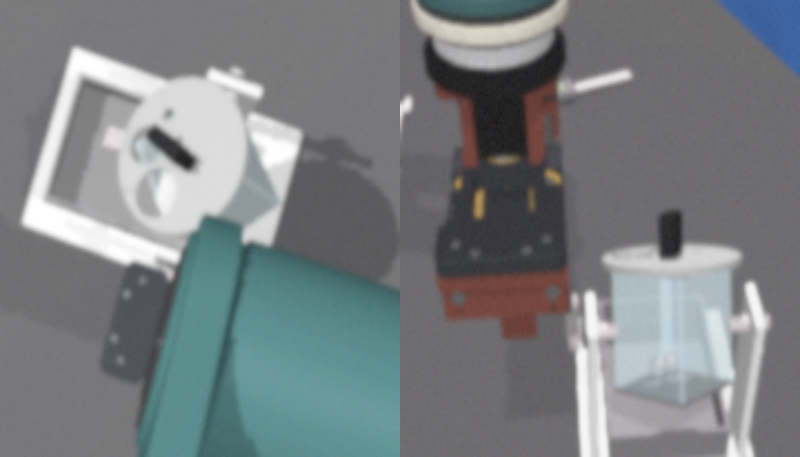

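The jar is tipping as planned, about 33° so far, with low forces and the cap unchanged. I'll continue.

```bash
python3 -m handwheel '[{"xyz":[2,5,3],"spin":0},{"xyz":[3,11,6],"spin":0},{"xyz":[5,16,9],"spin":0},{"xyz":[7,22,11],"spin":0},{"xyz":[9,28,12],"spin":0},{"xyz":[11,34,13],"spin":0},{"xyz":[13,40,14],"spin":0},{"xyz":[15,46,14],"spin":0}]'
python3 -m handwheel '[{"xyz":[2,6,0],"spin":0},{"xyz":[4,12,-1],"spin":0},{"xyz":[6,18,-2],"spin":0},{"xyz":[8,24,-4],"spin":0},{"xyz":[10,30,-6],"spin":0},{"xyz":[12,35,-8],"spin":0},{"xyz":[13,41,-11],"spin":0},{"xyz":[15,46,-14],"spin":0}]'
python3 -m handwheel '[{"xyz":[2,5,-4],"spin":0},{"xyz":[3,10,-8],"spin":0},{"xyz":[5,14,-12],"spin":0},{"xyz":[6,18,-17],"spin":0},{"xyz":[7,22,-22],"spin":0},{"xyz":[8,26,-27],"spin":0},{"xyz":[9,29,-32],"spin":0},{"xyz":[10,32,-38],"spin":0}]'
python3 - <<'E'
from h import *
h2=grab('top','t5');h=grab('side','s5');s=r.observe();print(s['ee_pos'],s['contact_force'],s['opening'])
cv2.imwrite('pics/v5.png',np.hstack([cv2.resize(h2['pixels'][100:280,200:380,::-1],(400,457)),cv2.resize(h['pixels'][80:260,160:340,::-1],(400,457))]))
E
```

```text
clock: 11.5
ee_pos: [493.6, -26.8, 387.3]
orientation: [0.418, -0.569, 0.572, -0.417]
contact_force: [-2.9, -7.4, 7.0]
opening: 12.1
clock: 12.5
ee_pos: [509.3, 19.6, 372.9]
orientation: [0.417, -0.569, 0.572, -0.418]
contact_force: [-0.6, -5.7, 7.4]
opening: 12.1
clock: 13.5
ee_pos: [519.7, 51.5, 334.9]
orientation: [0.417, -0.569, 0.572, -0.418]
contact_force: [-0.1, -7.8, 6.4]
opening: 12.6
[519.77071094  51.7157862  334.29475429] [ 2.41576269 -5.61269694 -1.25271121] 12.020473324918079
```

View pics/v5.png

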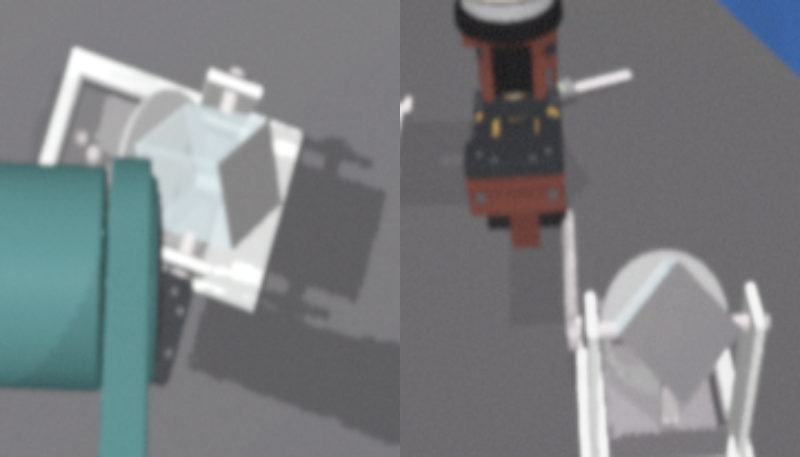

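Two bright balls are already in the tray at (82,138) and (93,153). I'll press gently to the stop, release and lift away.

```bash
python3 -m handwheel '[{"xyz":[0,1,-2],"spin":0},{"xyz":[1,2,-4],"spin":0},{"xyz":[1,2,-5],"spin":0},{"xyz":[1,2,-5],"spin":0},{"xyz":[1,2,-5],"spin":0},{"xyz":[1,2,-5],"spin":0},{"xyz":[1,2,-5],"spin":0},{"xyz":[1,2,-5],"spin":0}]'
python3 -m handwheel '[{"xyz":[0,0,0],"spin":0},{"xyz":[0,0,0],"spin":0},{"xyz":[0,0,0],"spin":0},{"xyz":[0,0,0],"spin":0},{"xyz":[0,0,0],"spin":0},{"xyz":[0,0,10],"spin":0},{"xyz":[0,0,30],"spin":0},{"xyz":[0,0,60],"spin":0}]' 100
python3 -m handwheel '[{"xyz":[0,0,40],"spin":0},{"xyz":[0,-10,80],"spin":0},{"xyz":[0,-50,80],"spin":0},{"xyz":[0,-100,80],"spin":0},{"xyz":[0,-150,80],"spin":0},{"xyz":[0,-200,80],"spin":0},{"xyz":[0,-240,80],"spin":0},{"xyz":[0,-250,80],"spin":0}]'
python3 - <<'E'
from h import *
h2=grab('top','t6');h=grab('side','s6');s=r.observe();print(s['ee_pos'],s['contact_force'],s['opening'])
W=cloud(h2)
cv2.imwrite('pics/v6.png',np.hstack([cv2.resize(h2['pixels'][100:280,200:380,::-1],(400,457)),cv2.resize(h['pixels'][80:260,160:340,::-1],(400,457))]))
E
```

```text
clock: 14.6
ee_pos: [520.1, 52.5, 333.4]
orientation: [0.418, -0.568, 0.573, -0.418]
contact_force: [-11.2, -13.7, 38.7]
opening: 11.9
clock: 15.6
ee_pos: [519.2, 54.2, 388.1]
orientation: [-0.418, 0.571, -0.57, 0.417]
contact_force: [1.0, 0.7, 0.9]
opening: 53.1
clock: 16.6
ee_pos: [519.4, -197.9, 468.1]
orientation: [0.417, -0.571, 0.571, -0.417]
contact_force: [-0.3, -1.4, -0.6]
opening: 53.6
[ 519.43823996 -196.34894587  467.89488043] [-0.39127582  0.6525254   1.20410027] 53.52074382045397
```

View pics/v6.png

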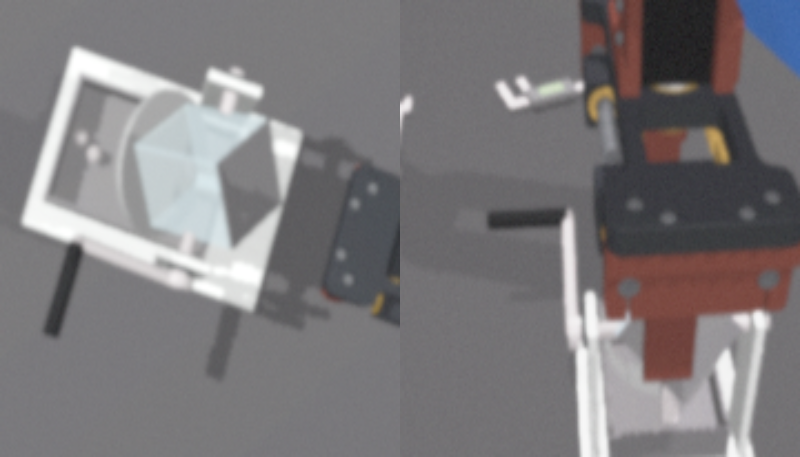

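The robot is clear and the handle is at its stop. Both balls, at (82,138) and (93,153), haven't moved since the previous picture. Handing in.

```bash
python3 -c "
from h import *
print(workorder.finish_job(), r.observe()['clock'])"
```

```text
the job is handed in; nothing more can be done
the job is handed in; nothing more can be done
```

The job is done and handed in at about 17 s of the 51 s allowed; the hand-in gives no verdict.

- **Cap:** I gripped the knob and turned the cap 0.87 rad from an estimated 0.32, so it should be at about 1.19 with the 28 mm hole at the spout. A top picture with the jar still upright showed that hole lined up with the tab, to within about 1°.
- **Tipping:** I swung the handle along its arc until it met the stop, where the force rose to about 39 N. Then I opened the gripper and backed away.
- **Last picture:** Both balls were in the tray, in the same place in two pictures about 3 s apart. The handle was fully over and the robot was clear, with the contact force near zero.
- **Not checked:** I could not see the cap's angle directly with the jar tipped. It looked unchanged about 33° into the swing, and nothing touched it after that. I judged the balls' positions by eye and did not compute them in the tray's frame.

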